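Dress the counter display by height

ROBOT

A 7-joint arm with a two-finger parallel gripper is mounted at the origin on the work surface. World frame = base frame: x ahead of the robot, y to its left, z up, the work surface at z = 0. Lengths are in m, angles in rad, forces in N, time in s.
With the tool pointing down it reaches from about 0.35 to 0.9 m from the base axis. Payload 8.1 kg.
Tool frame: the origin (TCP) lies where the fingers leave the gripper's body, on its centre line; the fingertips stand 66 mm ahead of it and the grasp point (between the pads) lies 47 mm ahead of it; z points along the fingers, y is the line along which they close (so a half turn about z gives the same grasp; the last joint's range is limited). The gripper opens to 92 mm and grips with 3 to 60 N. Pads are 19 mm wide; open, the fingers measure 130 mm over their backs; the gripper's body (75 mm by 190 mm) begins 47 mm behind the grasp point.
Start: joints at [1.085, 0.434, 0.025, 1.573, -0.012, 1.134, -0.075], TCP at [0.233, -0.58, 0.292] pointing down, gripper open.
Joint ranges: [-2.62, 2.62], [-0.44, 2.09], [-1.27, 1.32], [0.08, 2.57], [-1.32, 4.46], [0.12, 2], [-2.74, 2.74]. Speed limits (rad/s): [2.22, 2.22, 3.01, 3.01, 3.14, 3.14, 3.14].

INTERFACE

Orientations are given as a rotation vector (axis times angle).
In Python, from cell import arm gives the robot as it stands.
- The arm moves only by the tool send_rows, never from a script. Its argument "motion" is text: rows parted by semicolons, each of 7 numbers parted by spaces: the closure, from 0 (fully open) to 1 (shut), then the shift along the world's x, y, z in m, then the turn, a rotation vector about the world's x, y, z in degrees. A call has 1 to 5 rows; each row shifts and turns the commanded pose from where the row before left it; what a row does not reach is not made up. A row lasts 1/8 s, in which the tool goes at most 62.5 mm and 10.7 degrees, less where a joint would pass 70% of its speed; a pose out of reach is approached as far as the arm can. A call is refused whole if a number of a shift passes 0.0625 or a number of a turn 10.7, either way. A call with a gripper value outside its range is refused whole. The fingers move at their own pace and stop on an object; "force" is the grip in N (left out, the last holds). Time passes only in rows, so rows that do not move let the fingers close. It gives the time, the measured TCP pose, the force, the opening and the grip force at its end, in the units of the state.
- arm.observe(): the state, without advancing time (a new reading comes with each control period).
- arm.get_image(name): name is "scene" or "side" or "wrist"; returns (picture, depth): 420x560x3 uint8, blue, green, red; 420x560 float32, m along the optical axis (not along the pixel's ray), 0 where there is no reading.
- arm.camera_model(name): a dict with "fx", "fy", "cx", "cy" (pixels), "view" (4x4, takes a point from world to camera coordinates). Camera axes: x right, y down, z forward; pixel columns grow to the right and rows downward; lengths in m; the calibration is good to about 2 mm. A picture is of the moment at which its call begins: read the wrist's pose just before it. camera_model takes no time and is no camera call; for the wrist camera it gives the pose at the moment of the call.
- arm.sign_off(): hands the job in; it is judged then, once.
The state is a dict: "clock": time; "joints": joint angles; "dq": joint speeds; "joint_efforts": joint torques, N m; "position": TCP position; "ee_rot": TCP orientation; "force": force on the tool from outside, world axes, zero at the start; "ft_torque": the same for the moment, N m; "width": opening from 0.0 (shut) to 1.0 (fully open); "gripper_force": force on a finger pad.
Only numpy, scipy, OpenCV 4.12 (cv2) and the standard library are available. Lean on these libraries where they do the work, as an engineer would, in place of code of your own. Each camera call takes 0.05 s, during which the arm holds its last target. There are 200 camera calls.

TASK

Line up the four goods (blue can, green tin, yellow tin, white jar) on the display riser in order of height: the tallest on the mark next to the red end stop, each next one shorter, the shortest at the grey end. Stand each upright and centred on its own round mark, let go of it, and do not knock over the amber glass bottle.

Things in the scene. Friction and masses are not known exactly. Their poses are not given: they have to be found in the camera images.
- blue_can: Blue drink can with a pale band and bare metal top, 56 mm diameter, 148 mm tall (the tallest; tapers in the top 10 mm to 50 mm and the bottom 6 mm to 48 mm); stands upright on the counter at the start; origin at the centre of its underside, z up its axis.
- green_tin: Green food tin with a yellow band and green top, 58 mm diameter, 118 mm tall, straight sides; stands upright on the counter at the start; origin at the centre of its underside, z up its axis.
- yellow_tin: Yellow food tin with an orange band and yellow top, 58 mm diameter, 90 mm tall, straight sides; stands upright on the counter at the start; origin at the centre of its underside, z up its axis.
- white_jar: White jar with a green band and white lid, 56 to 58 mm diameter, 64 mm tall (the shortest), straight sides; stands upright on the counter at the start; origin at the centre of its underside, z up its axis.
- mark_a: First (leftmost) of four identical flat round marks (grey, black rim, 68 mm across) in a row 85 mm apart on the white display riser, counted from the robot's left (+y). Origin: mark centre on the riser's top, 18 mm above the counter; y axis along the row to the robot's left. Riser: fixed, 100 x 400 x 18 mm, row along its middle, yaw within 0.2 rad; a 12 mm high lip runs 44 mm behind the row.
- mark_b: Second of four identical flat round marks (grey, black rim, 68 mm across) in a row 85 mm apart on the white display riser, counted from the robot's left (+y). Origin: mark centre on the riser's top, 18 mm above the counter; y axis along the row to the robot's left.
- mark_c: Third of four identical flat round marks (grey, black rim, 68 mm across) in a row 85 mm apart on the white display riser, counted from the robot's left (+y). Origin: mark centre on the riser's top, 18 mm above the counter; y axis along the row to the robot's left.
- mark_d: Fourth (rightmost) of four identical flat round marks (grey, black rim, 68 mm across) in a row 85 mm apart on the white display riser, counted from the robot's left (+y). Origin: mark centre on the riser's top, 18 mm above the counter; y axis along the row to the robot's left.
- red_stop: Red upright end stop, a plate 75 x 10 x 55 mm standing fixed across one end of the riser, 62 mm beyond the centre of the last mark there (an identical grey stop is at the other end; which end is red varies). Origin at the middle of its underside, on the riser's top.
- amber_bottle: Small amber glass bottle with a black cap, 42 mm diameter, 98 mm tall, loose among the goods, not for the display; stands upright on the counter at the start; origin at the centre of its underside, z up its axis. A loose brown wooden hand stamp, 42 mm wide and 72 mm tall, also stands there.
Not all that is in view belongs to the job. Several things have the shape of the white_jar; the one meant has the colours described above. Leave any pink look-alike of the yellow_tin alone.

How it is judged:
At the end, for the whole second after the job is handed in: From the mark next to the red stop onwards stand the blue can, green tin, yellow tin and white jar, each within 14 mm of its mark's centre, upright within 0.12 rad, standing on the riser (underside -6 to +8 mm of its top) and at rest (under 0.02 m/s) (((horizontal distance between red_stop and mark_a below 0.1 m and horizontal distance between blue_can and mark_a below 0.014 m and z of blue_can in the frame of mark_a between -0.006 and 0.008 m and angle between each of blue_can, green_tin, yellow_tin, white_jar's own z axis and vertical below 0.12 rad and linear speed of each of blue_can, green_tin, yellow_tin, white_jar below 0.02 m/s and horizontal distance between green_tin and mark_b below 0.014 m and z of green_tin in the frame of mark_b between -0.006 and 0.008 m and horizontal distance between yellow_tin and mark_c below 0.014 m and z of yellow_tin in the frame of mark_c between -0.006 and 0.008 m and horizontal distance between white_jar and mark_d below 0.014 m and z of white_jar in the frame of mark_d between -0.006 and 0.008 m) or (horizontal distance between red_stop and mark_d below 0.1 m and horizontal distance between blue_can and mark_d below 0.014 m and z of blue_can in the frame of mark_d between -0.006 and 0.008 m and angle between each of blue_can, green_tin, yellow_tin, white_jar's own z axis and vertical below 0.12 rad and linear speed of each of blue_can, green_tin, yellow_tin, white_jar below 0.02 m/s and horizontal distance between green_tin and mark_c below 0.014 m and z of green_tin in the frame of mark_c between -0.006 and 0.008 m and horizontal distance between yellow_tin and mark_b below 0.014 m and z of yellow_tin in the frame of mark_b between -0.006 and 0.008 m and horizontal distance between white_jar and mark_a below 0.014 m and z of white_jar in the frame of mark_a between -0.006 and 0.008 m))); the robot touches nothing.
It fails at once if the amber glass bottle is knocked over (angle between amber_bottle's own z axis and vertical above 0.7 rad).
It also fails if it takes over 112 s, if anything falls off the work surface, if the arm or the gripper's body presses on something with over 40 N, if the wrist force passes 120 N, or if a joint passes its speed limit or range.

## Working session

There is one attempt and no reset: what is moved stays moved. The work goes in short steps, Python scripts to look and compute and a tool call to move; the robot and the scene stay as the last step left them, time stands still between calls to the robot, and variables do not carry over. Pictures are saved under pics/ and viewed, at most 14 in all, crops included, and the job is handed in when it is done.

Besides the shell and the picture viewer there is one more tool, called after ">>>" as a command line: name --argument value ..., lists and objects as JSON in quotes. send_rows: Moves the arm, as the interface text tells. Its arguments: {"type":"object","properties":{"motion":{"type":"string"},"force":{"type":"number"}},"required":["motion"]}

```bash
mkdir -p pics; ls; python3 - <<'E'
from cell import arm
import cv2,numpy as np
for n in("scene","side"):
    p,d=arm.get_image(n);cv2.imwrite(f"pics/{n}0.png",p);np.savez(f"{n}0.npz",p=p,d=d)
    m=arm.camera_model(n);print(n,m)
print(arm.observe())
E
```

```text
pics
scene {'fx': 412.1488018450817, 'fy': 412.1488018450817, 'cx': 280.1450106359629, 'cy': 213.82346688980985, 'view': array([[-0.64519582,  0.76401406,  0.00220579,  0.32989934],
       [ 0.493058  ,  0.41858035, -0.7626823 , -0.21759014],
       [-0.5836233 , -0.49099185, -0.64676954,  1.07052206],
       [ 0.        ,  0.        ,  0.        ,  1.        ]])}
side {'fx': 540.3983761583537, 'fy': 540.3983761583537, 'cx': 277.13450137249805, 'cy': 207.2454659808656, 'view': array([[-0.82235932, -0.56890709,  0.0083592 ,  0.43867914],
       [-0.4182402 ,  0.59447804, -0.68678308,  0.23953331],
       [ 0.3857464 , -0.56827862, -0.72681437,  0.88901114],
       [ 0.        ,  0.        ,  0.        ,  1.        ]])}
{'clock': 0.1, 'joints': array([ 1.08537742,  0.43516412,  0.02496157,  1.57399135, -0.01161196,
        1.134009  , -0.07509425]), 'dq': array([ 0.00110926, -0.00162057, -0.00031716, -0.00303811, -0.00062297,
        0.00012197, -0.00056516]), 'joint_efforts': array([ 2.47520133e-03, -6.69132400e+01,  9.87754092e-01, -3.15147221e+01,
       -6.04642765e-02,  3.74798756e-02,  1.00765340e-04]), 'position': array([ 0.23329283, -0.57943513,  0.29152223]), 'ee_rot': array([-3.08288571e+00, -5.97314971e-01,  6.00780522e-04]), 'force': array([-0.34403016,  0.12065201,  0.59556294]), 'ft_torque': array([-0.04407115,  0.00456305,  0.02346958]), 'gripper_force': 0.0, 'width': 0.998302375847886}
```

View pics/scene0.png

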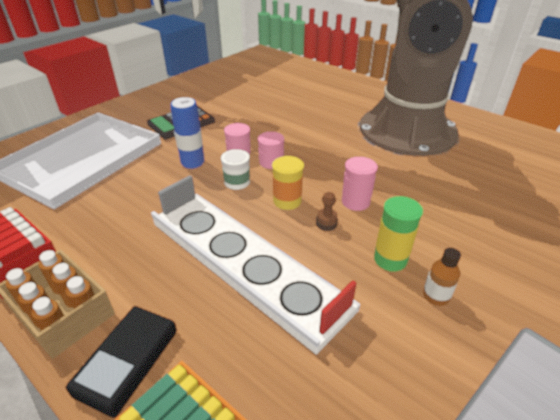

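View pics/side0.png

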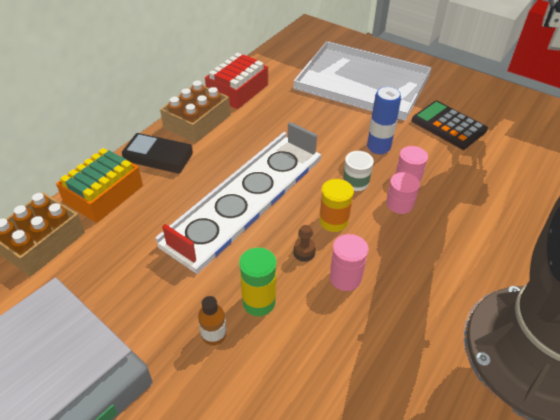

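Both views show the same layout. In the scene view:
- Blue can (187,132), green tin (398,233), yellow tin (287,183) and white jar with green band (236,170).
- Pink look-alikes (237,138), (270,150) and (359,183), to be left alone. The jar-shaped pinks are the first two, and the third looks like the yellow tin.
- Amber bottle (442,278), stamp (327,212).
- Marks (197,222), (228,244), (262,269), (301,298). The red stop (338,306) is at the near-right end and the grey one at (178,193).

The picks are the blue, green, yellow and white/green ones.

```bash
cat > h.py <<'E'
from cell import arm
import cv2,numpy as np
def world(m,u,v,d):
    c=np.stack([(u-m["cx"])/m["fx"]*d,(v-m["cy"])/m["fy"]*d,d],-1)
    V=m["view"];return (c-V[:3,3])@V[:3,:3]
def plane(m,uv,z):
    uv=np.asarray(uv,float).reshape(-1,2);V=m["view"]
    r=np.c_[(uv[:,0]-m["cx"])/m["fx"],(uv[:,1]-m["cy"])/m["fy"],np.ones(len(uv))]@V[:3,:3]
    o=-V[:3,3]@V[:3,:3];return (o+r*((z-o[2])/r[:,2])[:,None])[:,:2]
def cloud(m,d):
    v,u=np.mgrid[:d.shape[0],:d.shape[1]];w=world(m,u.astype(float),v.astype(float),d.astype(float));w[d<=0]=np.nan;return w
E
python3 - <<'E'
from h import *
seeds={"scene":{"blue":(187,132,.148),"green":(398,233,.118),"yellow":(287,183,.09),"jar":(236,170,.064),"amber":(442,278,.098),"stamp":(327,212,.072),"pinkA":(237,138,.064),"pinkB":(270,150,.064),"pinkC":(359,183,.09)},
"side":{"blue":(383,125,.148),"green":(258,285,.118),"yellow":(336,206,.09),"jar":(358,172,.064),"amber":(212,325,.098),"stamp":(305,245,.072),"pinkA":(412,163,.064),"pinkB":(403,192,.064),"pinkC":(348,262,.09)}}
for n in seeds:
    f=np.load(f"{n}0.npz");p,d=f["p"],f["d"];m=arm.camera_model(n);w=cloud(m,d)
    print(n)
    for k,(u,v,h) in seeds[n].items():
        c=w[v,u]; 
        near=(np.hypot(w[...,0]-c[0],w[...,1]-c[1])<.065)&(w[...,2]>.025)
        _,lab=cv2.connectedComponents(near.astype(np.uint8));near=lab==lab[v,u]
        zt=np.nanpercentile(w[near][:,2],97)
        top=near&(abs(w[...,2]-zt)<.006)
        cnt=max(cv2.findContours(top.astype(np.uint8),cv2.RETR_EXTERNAL,cv2.CHAIN_APPROX_NONE)[0],key=cv2.contourArea)
        q=plane(m,cnt,h).astype(np.float32);(cc,r)=cv2.minEnclosingCircle(q)
        print(k,"mean",w[top].mean(0).round(3),"circ",np.round(cc,3),round(r,3),"h",zt.round(3))
    g=cv2.cvtColor(p,cv2.COLOR_BGR2HSV)
    mk=((g[...,1]<60)&(g[...,2]>70)&(g[...,2]<190)&(w[...,2]<.03)&(w[...,2]>.01)).astype(np.uint8)
    for c in cv2.findContours(mk,cv2.RETR_EXTERNAL,cv2.CHAIN_APPROX_NONE)[0]:
        if cv2.contourArea(c)>250:
            q=plane(m,c,.018).astype(np.float32);e=cv2.fitEllipse(q);print("mark",np.round(e[0],4),np.round(e[1],3),cv2.boundingRect(c))
    rd=((g[...,0]<6)|(g[...,0]>174))&(g[...,1]>150)&(w[...,2]>.02)&(w[...,2]<.1)&(w[...,0]>.2)&(abs(w[...,1])<.5)
    _,lab,st,ce=cv2.connectedComponentsWithStats(rd.astype(np.uint8));
    for i in range(1,len(st)):
        if st[i,4]>150: print("red",np.nanmean(w[lab==i],0).round(3),ce[i].round())
E
```

```text
scene
blue mean [ 0.466 -0.301  0.149] circ [ 0.463 -0.302] 0.031 h 0.15
green mean [0.444 0.193 0.119] circ [0.443 0.192] 0.032 h 0.12
yellow mean [ 0.433 -0.047  0.091] circ [ 0.432 -0.049] 0.032 h 0.092
jar mean [ 0.452 -0.172  0.065] circ [ 0.45  -0.174] 0.032 h 0.067
amber mean [0.466 0.286 0.098] circ [0.467 0.285] 0.015 h 0.099
stamp mean [0.438 0.053 0.07 ] circ [0.439 0.055] 0.014 h 0.072
pinkA mean [ 0.368 -0.25   0.065] circ [ 0.364 -0.253] 0.031 h 0.067
pinkB mean [ 0.345 -0.166  0.065] circ [ 0.343 -0.168] 0.032 h 0.067
pinkC mean [0.345 0.06  0.091] circ [0.343 0.06 ] 0.032 h 0.092
mark [0.6181 0.1316] [0.065 0.065] (279, 281, 44, 35)
mark [0.6137 0.0466] [0.065 0.065] (242, 255, 40, 30)
mark [ 0.6092 -0.0384] [0.064 0.065] (209, 232, 38, 26)
mark [0.66   0.0218] [0.005 0.42 ] (153, 216, 166, 131)
mark [ 0.6043 -0.1246] [0.065 0.067] (179, 210, 37, 25)
mark [ 0.842  -0.3069] [0.219 0.322] (0, 129, 175, 76)
mark [ 0.1401 -1.1207] [0.483 1.256] (0, 112, 154, 55)
red [ 0.858 -0.257  0.059] [ 17. 247.]
red [0.623 0.198 0.057] [337. 307.]
side
blue mean [ 0.461 -0.303  0.149
[... 272 characters left out ...]
c [0.464 0.285] 0.013 h 0.099
stamp mean [0.435 0.053 0.07 ] circ [0.434 0.054] 0.012 h 0.072
pinkA mean [ 0.357 -0.226  0.065] circ [ 0.364 -0.254] 0.031 h 0.067
pinkB mean [ 0.343 -0.169  0.065] circ [ 0.343 -0.169] 0.031 h 0.067
pinkC mean [0.341 0.059 0.091] circ [0.342 0.058] 0.031 h 0.093
mark [0.6204 0.1293] [0.063 0.067] (185, 218, 35, 27)
mark [0.6161 0.0454] [0.066 0.066] (214, 194, 34, 25)
mark [ 0.6116 -0.0398] [0.065 0.066] (242, 172, 32, 22)
mark [ 0.6073 -0.1257] [0.065 0.068] (267, 151, 31, 21)
mark [ 0.62   -0.5204] [0.253 0.369] (294, 42, 137, 76)
mark [ 1.236  -0.2195] [0.029 1.056] (0, 0, 210, 124)
red [ 0.848 -0.281  0.053] [237.  79.]
red [0.612 0.198 0.055] [179. 242.]
```

Blue goes to A (0.619, 0.1305), green to B (0.615, 0.046), yellow to C (0.6105, −0.039) and jar to D (0.606, −0.125). I'll grip along x, so I turn the tool by +68° on the way to the blue can at (0.463, −0.303). The wrist camera will check the choice.

>>> send_rows --motion "0 0.033 0.0395 0 0 0 9.7; 0 0.033 0.0395 0 0 0 9.7; 0 0.033 0.0395 0 0 0 9.7; 0 0.033 0.0395 0 0 0 9.7; 0 0.033 0.0395 0 0 0 9.7" --force 25

```text
clock: 0.72
position: [0.3991, -0.3808, 0.292]
ee_rot: [-2.561, -1.818, 0.0]
force: [0.1, -0.7, 0.3]
width: 0.999
gripper_force: 0.0
```

>>> send_rows --motion "0 0.033 0.0395 0 0 0 9.7; 0 0.032 0.0395 0 0 0 9.8; 0 0 0 0 0 0 0; 0 0 0 0 0 0 0"

```text
clock: 1.23
position: [0.4629, -0.3037, 0.2919]
ee_rot: [-2.224, -2.218, 0.001]
force: [-0.5, -0.9, 0.3]
width: 1.001
gripper_force: 0.0
```

```bash
cat > st.py <<'E'
from h import *
from scipy.spatial.transform import Rotation as R
def st():
    s=arm.observe();r=R.from_rotvec(s["ee_rot"]).as_matrix()
    print("t",round(s["clock"],2),"p",s["position"].round(4),"y-yaw",np.degrees(np.arctan2(r[1,1],r[0,1])).round(1),"tilt",r[2,2].round(4),"F",s["force"].round(1),"w",round(s["width"]*.092,4),"g",s["gripper_force"],"q",s["joints"].round(2))
E
python3 - <<'E'
from st import *
st();m=arm.camera_model("wrist");p,d=arm.get_image("wrist");cv2.imwrite("pics/w1.png",p)
E
```

```text
t 1.23 p [ 0.4629 -0.3037  0.2919] y-yaw -0.1 tilt -1.0 F [-0.5 -0.9  0.3] w 0.0921 g 0.0 q [ 0.74  0.35 -0.35  1.73  0.13  1.09  0.36]
```

View pics/w1.png

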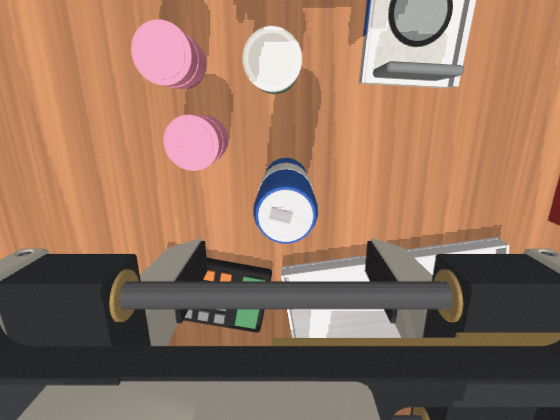

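The wrist view shows the blue can's metal top at (285,212), centred between the fingers. The white jar is at (272,58), with the pinks at (165,50) and (194,142). The choice is right, so I go down and grip at 105 mm.

>>> send_rows --motion "0 0 0 -0.05 0 0 0; 0 0 0 -0.05 0 0 0; 0 0 0 -0.04 0 0 0; 0 0 0 0 0 0 0; 1 0 0 0 0 0 0"

```text
clock: 1.9
position: [0.4637, -0.3043, 0.1536]
ee_rot: [2.224, 2.217, 0.0]
force: [0.2, -0.0, 0.5]
width: 0.934
gripper_force: 0.0
```

>>> send_rows --motion "1 0 0 0 0 0 0; 1 0 0 0 0 0 0; 1 0 0 0 0 0 0; 1 0 0 0.02 0 0 0; 1 0 0 0 0 0 0"

```text
clock: 2.52
position: [0.464, -0.3035, 0.1731]
ee_rot: [2.221, 2.219, 0.001]
force: [0.7, -0.3, -3.7]
width: 0.607
gripper_force: 25.0
```

>>> send_rows --motion "1 0 0 0.05 0 0 0; 1 0 0.02 0.04 0 0 0; 1 0.0155 0.04 0 0 0 0; 1 0.0155 0.04 0 0 0 0; 1 0.0155 0.04 0 0 0 0"

```text
clock: 3.15
position: [0.5099, -0.1621, 0.2615]
ee_rot: [-2.223, -2.219, 0.001]
force: [0.8, 0.2, -3.3]
width: 0.607
gripper_force: 24.9
```

>>> send_rows --motion "1 0.0155 0.04 0 0 0 0; 1 0.0155 0.04 0 0 0 0; 1 0.0155 0.04 0 0 0 0; 1 0.0155 0.04 0 0 0 0; 1 0.0155 0.04 0 0 0 0"

```text
clock: 3.78
position: [0.5874, 0.0378, 0.2611]
ee_rot: [-2.223, -2.219, 0.002]
force: [1.0, -0.6, -4.1]
width: 0.606
gripper_force: 24.9
```

>>> send_rows --motion "1 0.0155 0.04 0 0 0 0; 1 0.0155 0.04 0 0 0 0; 1 0 0.014 0 0 0 0; 1 0 0 0 0 0 0; 1 0 0 0 0 0 0"

```text
clock: 4.4
position: [0.6183, 0.1288, 0.2617]
ee_rot: [2.224, 2.218, -0.003]
force: [1.1, 0.4, -3.0]
width: 0.603
gripper_force: 25.0
```

```bash
python3 - <<'E'
from st import *
st();p,d=arm.get_image("side");cv2.imwrite("pics/s1.png",p)
E
```

```text
t 4.4 p [0.6183 0.1288 0.2617] y-yaw -0.2 tilt -1.0 F [ 1.1  0.4 -3. ] w 0.0555 g 24.950358644127846 q [ 0.    0.51 -0.44  1.57  0.23  1.12 -0.49]
```

View pics/s1.png

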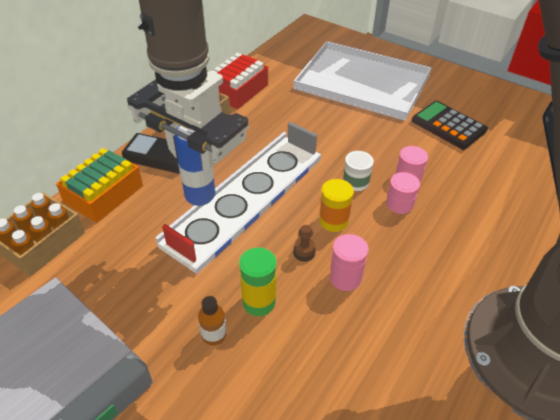

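The can hangs upright at (195,170), above the riser and beside the red stop end (180,242). Lowering now.

>>> send_rows --motion "1 0.001 0.0015 -0.04 0 0 0; 1 0 0 -0.03 0 0 0; 1 0 0 -0.015 0 0 0; 1 0 0 -0.004 0 0 0; 1 0 0 -0.002 0 0 0"

```text
clock: 5.08
position: [0.6201, 0.1321, 0.1721]
ee_rot: [2.223, 2.219, 0.002]
force: [-0.1, -0.2, -3.7]
width: 0.604
gripper_force: 25.0
```

>>> send_rows --motion "1 0 0 0 0 0 0; 1 0 0 0 0 0 0"

```text
clock: 5.32
position: [0.6198, 0.1324, 0.172]
ee_rot: [2.222, 2.22, 0.002]
force: [0.3, -1.2, -4.6]
width: 0.603
gripper_force: 25.0
```

>>> send_rows --motion "1 0 -0.001 -0.0015 0 0 0; 1 0 0 -0.001 0 0 0; 1 0 0 0 0 0 0"

```text
clock: 5.7
position: [0.6197, 0.1319, 0.1708]
ee_rot: [2.222, 2.22, 0.003]
force: [-5.0, -0.2, 11.9]
width: 0.605
gripper_force: 25.0
```

Contact. I open to clearance, then rise.

>>> send_rows --motion "0.2 0 0 0.001 0 0 0; 0.2 0 0 0 0 0 0; 0.2 0 0 0 0 0 0; 0.2 0 0 0 0 0 0; 0.2 0 0 0.03 0 0 0"

```text
clock: 6.32
position: [0.6181, 0.1306, 0.1978]
ee_rot: [-2.221, -2.218, 0.007]
force: [0.3, 0.5, 0.8]
width: 0.801
gripper_force: 0.0
```

>>> send_rows --motion "0.2 0 0 0.05 0 0 0; 0.2 0 0 0.05 0 0 0; 0.2 0 0 0 0 0 0; 0.2 0 0 0 0 0 0"

```text
clock: 6.82
position: [0.6192, 0.131, 0.2993]
ee_rot: [2.223, 2.22, -0.001]
force: [-0.8, -0.2, -0.4]
width: 0.799
gripper_force: 0.0
```

>>> send_rows --motion "0 -0.04 0.0155 0 0 0 0; 0 -0.046 0.0155 0 0 0 0; 0 -0.046 0.015 0 0 0 0; 0 -0.046 0.015 0 0 0 0; 0 0 0 0 0 0 0"

```text
clock: 7.45
position: [0.4378, 0.1932, 0.2987]
ee_rot: [-2.217, -2.224, 0.004]
force: [0.9, -0.4, 0.2]
width: 0.999
gripper_force: 0.0
```

>>> send_rows --motion "0 0 0 0 0 0 0; 0 0 0 0 0 0 0"

```text
clock: 7.7
position: [0.4423, 0.1915, 0.2991]
ee_rot: [-2.224, -2.218, 0.001]
force: [0.3, 0.2, 0.5]
width: 0.998
gripper_force: 0.0
```

```bash
python3 - <<'E'
from st import *
st()
for n,s in(("scene",.3),("side",.3)):
    p,d=arm.get_image(n);np.savez(n+"1.npz",p=p,d=d);m=arm.camera_model(n);w=cloud(m,d);cv2.imwrite(f"pics/{n}2.png",p)
    for nm,x,y,h in(("blue",.619,.131,.166),("green",.441,.192,.118)):
        t=(np.hypot(w[...,0]-x,w[...,1]-y)<.045)&(abs(w[...,2]-h)<.006)
        print(n,nm,w[t].mean(0).round(4) if t.any() else None,t.sum())
E
```

```text
t 7.7 p [0.4423 0.1915 0.2991] y-yaw -0.2 tilt -1.0 F [0.3 0.2 0.5] w 0.0918 g 0.0 q [-0.08  0.25 -0.53  1.87  0.14  1.07 -0.67]
scene blue [0.6226 0.1319 0.1664] 959
scene green [0.4442 0.1929 0.1185] 812
side blue [0.6147 0.1379 0.166 ] 409
side green [0.4394 0.1921 0.1184] 915
```

View pics/side2.png

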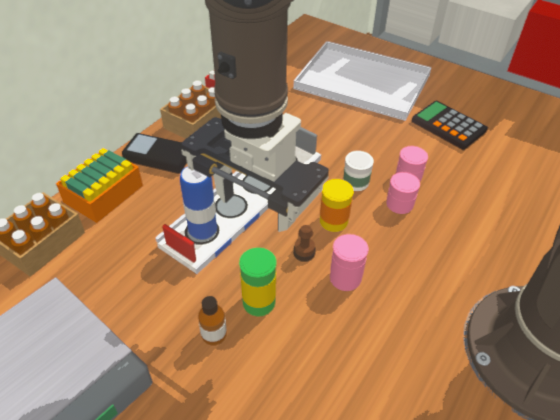

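The blue can stands on the mark at (200,205) by the red stop. The gripper is above the green tin (258,285). Descending on green.

>>> send_rows --motion "0 0 0.001 -0.05 0 0 0; 0 0 0 -0.05 0 0 0; 0 0 0 -0.05 0 0 0; 0 0 0 -0.022 0 0 0; 0 0 0 0 0 0 0"

```text
clock: 8.43
position: [0.4409, 0.1926, 0.1261]
ee_rot: [-2.222, -2.219, 0.005]
force: [0.5, -0.3, 0.6]
width: 1.001
gripper_force: 0.0
```

>>> send_rows --motion "1 0 0 0 0 0 0; 1 0 0 0 0 0 0; 1 0 0 0 0 0 0; 1 0 0 0 0 0 0; 1 0 0 0.02 0 0 0"

```text
clock: 9.05
position: [0.4405, 0.1926, 0.147]
ee_rot: [-2.222, -2.219, 0.004]
force: [0.5, 0.7, -2.5]
width: 0.627
gripper_force: 24.9
```

>>> send_rows --motion "1 0 0 0.04 0 0 0; 1 0 0 0.04 0 0 0; 1 0 -0.04 0 0 0 0; 1 0 -0.05 0 0 0 0; 1 0.02 -0.0465 0 0 0 0"

```text
clock: 9.68
position: [0.4601, 0.0553, 0.2278]
ee_rot: [-2.221, -2.221, 0.002]
force: [1.3, -0.3, -3.9]
width: 0.628
gripper_force: 24.9
```

>>> send_rows --motion "1 0.045 -0.01 0 0 0 0; 1 0.045 0 0 0 0 0; 1 0.045 0 0 0 0 0; 1 0.0185 0 0 0 0 0; 1 0 0 0 0 0 0"

```text
clock: 10.3
position: [0.6155, 0.0466, 0.2269]
ee_rot: [-2.223, -2.219, 0.001]
force: [-0.7, 0.4, -3.0]
width: 0.627
gripper_force: 24.9
```

>>> send_rows --motion "1 0 0 -0.03 0 0 0; 1 0 0 -0.03 0 0 0; 1 0 0 -0.018 0 0 0; 1 0 0 0 0 0 0; 1 0 0 0 0 0 0"

```text
clock: 10.92
position: [0.6153, 0.047, 0.1508]
ee_rot: [2.222, 2.22, 0.002]
force: [0.3, 0.4, -2.0]
width: 0.632
gripper_force: 25.0
```

>>> send_rows --motion "1 0 -0.0005 -0.003 0 0 0; 1 0 0 -0.0015 0 0 0; 1 0 0 0 0 0 0; 1 0 0 0 0 0 0"

```text
clock: 11.42
position: [0.6152, 0.0462, 0.1461]
ee_rot: [2.222, 2.219, 0.001]
force: [-3.2, -1.5, 5.4]
width: 0.623
gripper_force: 25.0
```

>>> send_rows --motion "0.2 0 0 0 0 0 0; 0.2 0 0 0 0 0 0; 0.2 0 0 0 0 0 0; 0.2 0 0 0.02 0 0 0; 0.2 0 0 0.05 0 0 0"

```text
clock: 12.05
position: [0.6136, 0.0458, 0.2137]
ee_rot: [-2.22, -2.218, 0.006]
force: [0.6, -0.2, 1.3]
width: 0.798
gripper_force: 0.0
```

>>> send_rows --motion "0.2 0 0 0.04 0 0 0; 0 -0.046 -0.019 0 0 0 0; 0 -0.046 -0.026 0 0 0 0; 0 -0.046 -0.025 0 0 0 0; 0 -0.0455 -0.025 0 0 0 0"

```text
clock: 12.68
position: [0.4299, -0.0495, 0.2552]
ee_rot: [2.223, 2.22, 0.0]
force: [0.6, -0.2, 0.9]
width: 0.999
gripper_force: 0.0
```

>>> send_rows --motion "0 0 0 0 0 0 0; 0 0 0 0 0 0 0; 0 0 0 0 0 0 0"

```text
clock: 13.05
position: [0.4326, -0.048, 0.2554]
ee_rot: [2.221, 2.221, 0.002]
force: [-0.1, -0.2, -1.0]
width: 1.001
gripper_force: 0.0
```

```bash
python3 - <<'E'
from st import *
st()
for n in("scene","side"):
    p,d=arm.get_image(n);m=arm.camera_model(n);w=cloud(m,d);cv2.imwrite(f"pics/{n}3.png",p)
    for nm,x,y,h in(("blue",.619,.131,.166),("green",.615,.046,.136),("yellow",.4315,-.049,.09)):
        t=(np.hypot(w[...,0]-x,w[...,1]-y)<.045)&(abs(w[...,2]-h)<.006)
        print(n,nm,w[t].mean(0).round(4) if t.any() else None,t.sum())
E
```

```text
t 13.05 p [ 0.4326 -0.048   0.2554] y-yaw -0.0 tilt -1.0 F [-0.1 -0.2 -1. ] w 0.0921 g 0.0 q [ 0.39  0.21 -0.46  2.03  0.11  0.93 -0.13]
scene blue [0.6226 0.1319 0.1664] 955
scene green [0.6171 0.047  0.1365] 933
scene yellow [ 0.4336 -0.0468  0.0906] 489
side blue [0.616  0.1311 0.1664] 552
side green [0.6127 0.0457 0.1365] 593
side yellow [ 0.4297 -0.0484  0.0905] 603
```

>>> send_rows --motion "0 0 0 -0.05 0 0 0; 0 0 0 -0.05 0 0 0; 0 0 0 -0.048 0 0 0; 0 0 0 0 0 0 0; 1 0 0 0 0 0 0"

```text
clock: 13.78
position: [0.4323, -0.0484, 0.1083]
ee_rot: [2.222, 2.22, 0.001]
force: [0.5, 0.4, 0.5]
width: 0.935
gripper_force: 0.0
```

>>> send_rows --motion "1 0 0 0 0 0 0; 1 0 0 0 0 0 0; 1 0 0 0 0 0 0; 1 0 0 0.02 0 0 0; 1 0 0 0 0 0 0"

```text
clock: 14.4
position: [0.4321, -0.0489, 0.1281]
ee_rot: [2.222, 2.218, 0.002]
force: [0.5, 0.4, -2.7]
width: 0.629
gripper_force: 25.0
```

>>> send_rows --motion "1 0 0 0.04 0 0 0; 1 0.02 0 0.02 0 0 0; 1 0.045 0.003 0 0 0 0; 1 0.045 0.003 0 0 0 0; 1 0.045 0.003 0 0 0 0"

```text
clock: 15.02
position: [0.5875, -0.04, 0.1863]
ee_rot: [-2.223, -2.219, 0.001]
force: [0.6, 0.2, -2.9]
width: 0.628
gripper_force: 25.0
```

>>> send_rows --motion "1 0.0235 0 0 0 0 0; 1 0 0 0 0 0 0; 1 0 0 -0.03 0 0 0; 1 0 0 -0.026 0 0 0; 1 0 0 0 0 0 0"

```text
clock: 15.65
position: [0.6076, -0.0401, 0.129]
ee_rot: [-2.22, -2.218, 0.006]
force: [-0.5, -0.2, -2.0]
width: 0.629
gripper_force: 25.0
```

>>> send_rows --motion "1 0 0 0 0 0 0; 1 0 0 0 0 0 0"

```text
clock: 15.9
position: [0.6104, -0.0398, 0.1324]
ee_rot: [2.222, 2.219, 0.002]
force: [0.2, 0.0, -1.8]
width: 0.63
gripper_force: 25.0
```

>>> send_rows --motion "1 0 0.0005 -0.004 0 0 0; 1 0 0 -0.0015 0 0 0; 1 0 0 0 0 0 0; 1 0 0 0 0 0 0"

```text
clock: 16.4
position: [0.6099, -0.0393, 0.1261]
ee_rot: [2.223, 2.22, 0.0]
force: [-2.2, -0.4, 5.6]
width: 0.629
gripper_force: 25.0
```

>>> send_rows --motion "0.2 0 0 0 0 0 0; 0.2 0 0 0 0 0 0; 0.2 0 0 0 0 0 0; 0.2 0 0 0.02 0 0 0; 0.2 0 0 0.05 0 0 0"

```text
clock: 17.02
position: [0.6085, -0.0395, 0.1942]
ee_rot: [-2.22, -2.218, 0.005]
force: [1.0, -0.4, 0.7]
width: 0.799
gripper_force: 0.0
```

>>> send_rows --motion "0.2 0 0 0.05 0 0 0; 0.2 -0.041 -0.034 0 0 0 0; 0.2 -0.04 -0.034 0 0 0 0; 0.2 -0.04 -0.034 0 0 0 0; 0.2 -0.04 -0.034 0 0 0 0"

```text
clock: 17.65
position: [0.4476, -0.1763, 0.2458]
ee_rot: [2.222, 2.22, 0.0]
force: [0.1, -1.5, 0.1]
width: 0.801
gripper_force: 0.0
```

>>> send_rows --motion "0.2 0 0 0 0 0 0; 0.2 0 0 0 0 0 0; 0.2 0 0 0 0 0 0"

```text
clock: 18.02
position: [0.45, -0.1742, 0.2458]
ee_rot: [2.22, 2.222, 0.001]
force: [-0.3, 1.4, -1.3]
width: 0.798
gripper_force: 0.0
```

```bash
python3 - <<'E'
from st import *
st()
for n in("scene","side"):
    p,d=arm.get_image(n);m=arm.camera_model(n);w=cloud(m,d);cv2.imwrite(f"pics/{n}4.png",p)
    for nm,x,y,h in(("blue",.619,.131,.166),("green",.615,.046,.136),("yellow",.6105,-.039,.108),("jar",.449,-.175,.064)):
        t=(np.hypot(w[...,0]-x,w[...,1]-y)<.045)&(abs(w[...,2]-h)<.006)
        print(n,nm,w[t].mean(0).round(4) if t.any() else None,t.sum())
p,d=arm.get_image("wrist");cv2.imwrite("pics/w4.png",p)
E
```

```text
t 18.02 p [ 0.45   -0.1742  0.2458] y-yaw 0.0 tilt -1.0 F [-0.3  1.4 -1.3] w 0.0734 g 0.0 q [ 0.61  0.29 -0.43  1.94  0.15  0.94  0.11]
scene blue [0.6226 0.132  0.1664] 962
scene green [0.617  0.047  0.1365] 928
scene yellow [ 0.6119 -0.0371  0.1086] 749
scene jar [ 0.4525 -0.1713  0.0644] 396
side blue [0.6159 0.1314 0.1663] 556
side green [0.6127 0.0458 0.1365] 590
side yellow [ 0.6079 -0.0385  0.1086] 517
side jar [ 0.4482 -0.1732  0.0646] 467
```

View pics/w4.png

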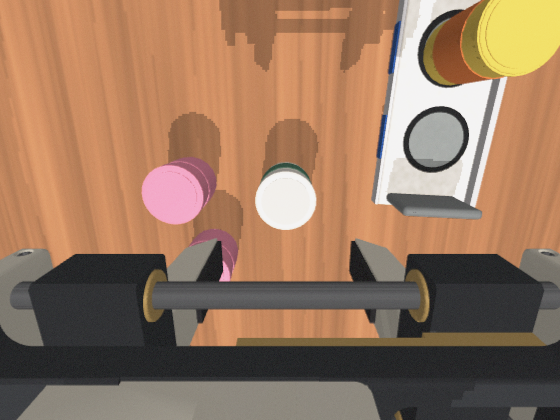

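The white lid with green band sits centred between the fingers at (285,200). The pinks are at (175,192) and (215,255), clear of the finger path.

>>> send_rows --motion "0.2 0 0 -0.05 0 0 0; 0.2 0 0 -0.05 0 0 0; 0.2 0 0 -0.054 0 0 0; 0.2 0 0 0 0 0 0; 1 0 0 0 0 0 0"

```text
clock: 18.8
position: [0.4499, -0.1751, 0.0931]
ee_rot: [2.221, 2.22, 0.001]
force: [0.2, 0.6, -0.1]
width: 0.735
gripper_force: 0.0
```

>>> send_rows --motion "1 0 0 0 0 0 0; 1 0 0 0 0 0 0; 1 0 0 0 0 0 0; 1 0 0 0.02 0 0 0; 1 0 0 0 0 0 0"

```text
clock: 19.42
position: [0.45, -0.1757, 0.1135]
ee_rot: [2.221, 2.217, 0.003]
force: [1.0, 0.2, -2.6]
width: 0.607
gripper_force: 25.0
```

>>> send_rows --motion "1 0 0 0.04 0 0 0; 1 0.01 0.01 0.03 0 0 0; 1 0.04 0.02 0 0 0 0; 1 0.045 0.02 0 0 0 0; 1 0.045 0 0 0 0 0"

```text
clock: 20.05
position: [0.5902, -0.1231, 0.1818]
ee_rot: [-2.22, -2.223, -0.001]
force: [0.3, -0.4, -2.7]
width: 0.604
gripper_force: 25.0
```

>>> send_rows --motion "1 0.016 0 0 0 0 0; 1 0 0 0 0 0 0; 1 0 0 -0.035 0 0 0; 1 0 0 -0.03 0 0 0; 1 0 0 0 0 0 0"

```text
clock: 20.68
position: [0.6025, -0.1255, 0.1148]
ee_rot: [-2.221, -2.217, 0.005]
force: [0.1, -0.1, -1.9]
width: 0.605
gripper_force: 25.0
```

>>> send_rows --motion "1 0 0 0 0 0 0; 1 0 0 0 0 0 0"

```text
clock: 20.92
position: [0.6054, -0.1254, 0.1182]
ee_rot: [2.222, 2.219, 0.002]
force: [-0.5, 1.1, -2.3]
width: 0.607
gripper_force: 25.0
```

>>> send_rows --motion "1 0 0 -0.005 0 0 0; 1 0 0 -0.0015 0 0 0; 1 0 0 0 0 0 0; 1 0 0 0 0 0 0"

```text
clock: 21.42
position: [0.6054, -0.1253, 0.1117]
ee_rot: [2.222, 2.219, 0.001]
force: [-3.7, 0.4, 10.9]
width: 0.61
gripper_force: 25.0
```

Contact. Release, rise and move back clear.

>>> send_rows --motion "0.2 0 0 0 0 0 0; 0.2 0 0 0 0 0 0; 0.2 0 0 0 0 0 0; 0.2 0 0 0.02 0 0 0; 0.2 0 0 0.05 0 0 0"

```text
clock: 22.05
position: [0.6034, -0.1253, 0.1786]
ee_rot: [-2.22, -2.217, 0.005]
force: [1.4, -0.9, -0.4]
width: 0.8
gripper_force: 0.0
```

>>> send_rows --motion "0.2 0 0 0.06 0 0 0; 0.2 0 0 0.06 0 0 0; 0.2 -0.05 -0.05 0 0 0 0; 0.2 -0.05 -0.05 0 0 0 0; 0.2 -0.05 -0.05 0 0 0 0"

```text
clock: 22.68
position: [0.4709, -0.2591, 0.3004]
ee_rot: [2.222, 2.22, -0.0]
force: [0.4, -0.7, -0.2]
width: 0.796
gripper_force: 0.0
```

>>> send_rows --motion "0.2 0 -0.05 0 0 0 0; 0.2 0 -0.03 0 0 0 0; 0.2 0 0 0 0 0 0; 0.2 0 0 0 0 0 0"

```text
clock: 23.18
position: [0.4725, -0.337, 0.3001]
ee_rot: [-2.222, -2.22, -0.001]
force: [-0.1, -0.7, 0.2]
width: 0.798
gripper_force: 0.0
```

```bash
python3 - <<'E'
from st import *
st()
for n in("scene","side"):
    p,d=arm.get_image(n);m=arm.camera_model(n);w=cloud(m,d);cv2.imwrite(f"pics/{n}5.png",p)
    for nm,x,y,h in(("blue",.619,.131,.166),("green",.615,.046,.136),("yellow",.6105,-.039,.108),("jar",.606,-.125,.082),("amber",.4655,.285,.098)):
        t=(np.hypot(w[...,0]-x,w[...,1]-y)<.045)&(abs(w[...,2]-h)<.006)
        print(n,nm,w[t].mean(0).round(4) if t.any() else None,t.sum())
E
```

```text
t 23.18 p [ 0.4725 -0.337   0.3001] y-yaw -0.0 tilt -1.0 F [-0.1 -0.7  0.2] w 0.0734 g 0.0 q [ 0.79  0.39 -0.36  1.65  0.15  1.13  0.39]
scene blue [0.6226 0.132  0.1664] 960
scene green [0.617  0.0471 0.1365] 935
scene yellow [ 0.6118 -0.0372  0.1086] 749
scene jar [ 0.6073 -0.1216  0.0826] 585
scene amber [0.4667 0.2864 0.0976] 212
side blue [0.6159 0.1312 0.1664] 557
side green [0.6126 0.046  0.1364] 599
side yellow [ 0.6081 -0.0386  0.1085] 514
side jar [ 0.6035 -0.1231  0.0824] 432
side amber [0.4641 0.2857 0.0977] 191
```

View pics/side5.png

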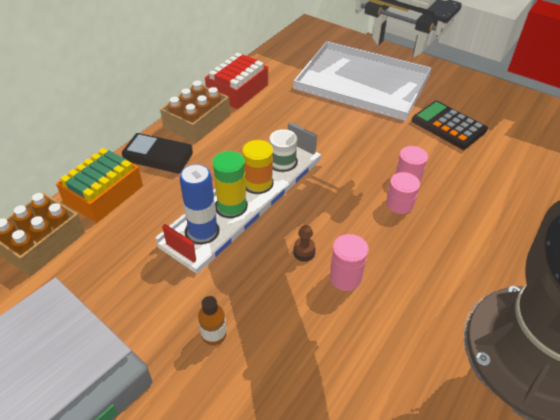

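View pics/scene5.png

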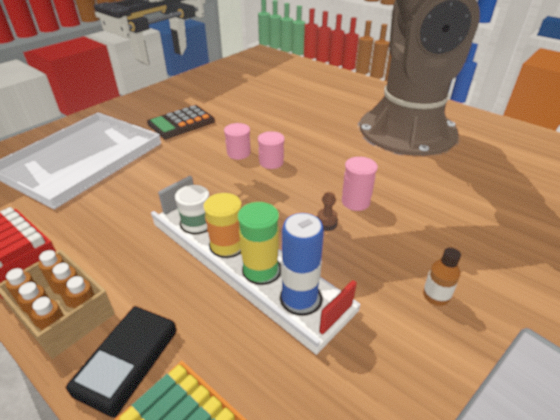

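Both views show the row from the red stop as blue (301,263), green (260,243), yellow (225,225), jar (194,208). All are upright and within about 4 mm of their marks, the bottle stands at (442,278), and the arm is clear.

```bash
python3 -c "
from cell import arm
print(arm.sign_off())"
```

```text
the job is handed in; nothing more can be done
None
```

The job is handed in, with no verdict returned: from the red stop the row is blue can, green tin, yellow tin, white jar, all upright and within about 4 mm of their marks by camera, released and with the amber bottle still standing.

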